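# Set the stabiliser leg of a bench press down on its bearing shoe

## Task

Slide the bearing shoe along the bench until its square plate is centred under the raised foot of the press's stabiliser leg, and let go. Then wind the crank clockwise (from above) until the foot bears firmly on the shoe, felt as the crank going about half as heavy again as when it turned idle; stop there, well before it is twice as heavy, which overloads the leg, and let go of the crank. Leave the turned dies where they are.

Things in the scene. Friction and masses are not known exactly. Their poses are not given: they have to be found in the camera images.
- stand: Fixed grey press stand with the leg. Origin: bench point under the leg, foot and crank axis. The leg hangs from a 55 mm wide beam that comes from this frame's +y side; the other sides are open. Steel foot 52 mm across, its underside 38 to 56 mm above the bench at the start (not measured: feel for it). Leg tube 52 mm square from 102 mm up, gearbox 75 mm square at 178 to 223 mm, crank above it.
- shoe: Loose dark steel bearing shoe, 0.6 to 1 kg; origin at the centre of the underside of its square plate, 66 x 66 x 20 mm, flat on the bench. A neck 26 mm wide, 10 mm thick runs along this frame's -y axis to an upright blade. Without the shoe the foot cannot reach down.
- shoe_plate (a point): Centre of the top face of the shoe's square plate, 20 mm above the bench.
- shoe_blade (a point): Grip point on the shoe's upright blade, 150 mm from the plate's centre along the shoe's -y axis, 48 mm above the bench. Blade 12 mm thick (shoe's x), 40 mm wide (shoe's y), its top at 70 mm. Held here the shoe slides flat on the bench and can be turned; it is too nose-heavy to carry.
- knob_mid (a point): Centre of the upright black crank knob: 24 mm across, 60 mm tall, standing from 244 to 304 mm above the bench, so this point is at 274 mm. Crank arm under it at 232 to 242 mm, hub top at 248 mm. It is 60 mm from the leg axis and spins freely on the crank, so a hand holding it need not turn while it goes round the circle.
- crank (a joint): Crank angle, rad, clockwise from above; at 0 the knob lies along the stand's -x from the axis. Starts at 0 to 2; stop at 13. A turn (6.28) lowers the foot 20 mm. Moving idle takes 11 N along the circle at the knob (friction); foot on shoe adds 1 N per 10 degrees. With the hand still, friction eases off and mainly the foot's share is felt. 5.5 N share is right and holds; 10.5 N overloads.
- die_a: Bystander: loose turned steel die, 54 mm across, 55 mm tall, origin at the centre of its underside.
- die_b: Bystander: loose turned steel die, 44 mm across, 45 mm tall.
- die_c: Bystander: loose turned steel die, 60 mm across, 35 mm tall.
There are look-alikes about, which are no part of the job. Leave any blue, pink or red look-alike of the shoe alone.

How it is judged:
By the outcome, as a careful person would: the job done as asked, in the order asked, and still so for the second after the job is handed in, with the robot touching nothing.
It also fails if it takes over 72 s, if anything falls off the work surface, if the arm or the gripper's body presses on something with over 40 N, if the wrist force passes 120 N, or if a joint passes its speed limit or range.

## Robot

A 6-joint arm with a two-finger parallel gripper is mounted at the origin on the work surface. World frame = base frame: x ahead of the robot, y to its left, z up, the work surface at z = 0. Lengths are in mm, angles in rad, forces in N, time in s.
With the tool pointing down it reaches from about 350 to 875 mm from the base axis. Payload 4.2 kg.
Tool frame: the origin (TCP) lies at the very end of the fingers, on their centre line; the grasp point (between the pads) lies 19 mm behind it; z points along the fingers, y is the line along which they close (so a half turn about z gives the same grasp; the last joint's range is limited). The gripper opens to 85 mm and grips with 20 to 120 N. Pads are 22 mm wide; open, the fingers measure 114 mm over their backs; the gripper's body (76 mm by 85 mm) begins 54 mm behind the grasp point. The pads swing forward as they close: fully open they stand 13 mm farther back than shut.
Start: joints at [1.421, 0.385, 0.008, 0, -1.194, -0.259], TCP at [248.409, 573.491, 231.312] pointing down, gripper open.
Joint ranges: [-3.14, 3.14], [-1.21, 2.06], [-1.07, 1.41], [-3.16, 2.05], [-2.99, -0.16], [-3.1, 3.1]. Speed limits (rad/s): [2.79, 2.79, 3.14, 3.14, 3.14, 3.14].

## Interface

Orientations are given as a unit quaternion [x, y, z, w].
In Python, from bench import read_state, get_image, camera_model, job_done gives the robot as it stands.
- The arm moves only by the shell command python3 -m handwheel 'ROWS'. ROWS is JSON, a list of rows, each a list of 7 numbers: the shift along the tool's x, y, z in m, then the turn, a rotation vector about the tool's x, y, z in rad, then the gripper's target within -1 to 1 (fully open at 1, half-way at 0, shut at -1). In form: [[dx, dy, dz, wx, wy, wz, jaw], ...]. A call has 1 to 10 rows; each row is the pose to reach, as a shift and turn from the pose commanded when the call began, along the tool's axes at that moment; what a row does not reach only later rows make up. A row lasts 1/8 s, in which the tool goes at most 62.5 mm and 10.7 degrees, less where a joint would pass 70% of its speed; a pose out of reach is approached as far as the arm can. A call with a gripper value outside its range is refused whole. The fingers move at their own pace and stop on an object; the grip force is fixed at half the most. Time passes only in rows, so rows that repeat a pose let the fingers close. It gives the time, the measured TCP pose, the force, the opening and the grip force at its end, in the units of the state.
- read_state(): the state, without advancing time (a new reading comes with each control period).
- get_image(name): name is "scene" or "top" or "wrist"; returns (picture, depth): 480x640x3 uint8, blue, green, red; 480x640 float32, mm along the optical axis (not along the pixel's ray), 0 where there is no reading.
- camera_model(name): a dict with "K" (3x3 intrinsics, pixels), "rvec" (rotation vector, rad) and "tvec" (3), from world to camera coordinates, as OpenCV has them; the wrist camera has in their place "hand_eye" (4x4, takes a point from camera to tool coordinates, whose origin is the TCP and whose axes are the flange's). Camera axes: x right, y down, z forward; pixel columns grow to the right and rows downward; lengths in mm; the calibration is good to about 2 mm. A picture is of the moment at which its call begins: read the wrist's pose just before it. camera_model takes no time and is no camera call.
- job_done(): hands the job in; it is judged then, once.
The state is a dict: "clock": time; "joints": joint angles; "joint_vel": joint speeds; "joint_efforts": joint torques, N m; "position": TCP position; "ee_rot": TCP orientation; "contact_force": force on the tool from outside, world axes, zero at the start; "wrist_torque": the same for the moment, N m; "gripper_width": finger opening in mm; "grasp_force": force on a finger pad.
Only numpy, scipy, OpenCV 4.12 (cv2) and the standard library are available. Lean on these libraries where they do the work, as an engineer would, in place of code of your own. Each camera call takes 0.05 s, during which the arm holds its last target. There are 200 camera calls.

## Working session

There is one attempt and no reset: what is moved stays moved. The work goes in short steps, Python scripts to look and compute and a shell command to move; the robot and the scene stay as the last step left them, time stands still between calls to the robot, and variables do not carry over. Pictures are saved under pics/ and viewed, at most 10 in all, crops included, and the job is handed in when it is done.

```bash
ls; mkdir -p pics; cat > h.py <<'E'
import numpy as np, cv2
from bench import *
from scipy.spatial.transform import Rotation as R
def cam(n):
    m=camera_model(n); K=np.array(m["K"],float)
    if n=="wrist":
        s=read_state(); T=np.eye(4); T[:3,:3]=R.from_quat(s["ee_rot"]).as_matrix(); T[:3,3]=s["position"]
        C=T@np.array(m["hand_eye"]); return K,C[:3,:3],C[:3,3]
    Rw=cv2.Rodrigues(np.array(m["rvec"],float))[0]
    return K,Rw.T,-Rw.T@np.array(m["tvec"],float).ravel()
def plane(c,uv,z):
    K,Rc,o=c; uv=np.atleast_2d(uv).astype(float)
    d=np.c_[uv,np.ones(len(uv))]@np.linalg.inv(K).T@Rc.T
    return o+d*((z-o[2])/d[:,2])[:,None]
def cloud(c,D):
    K,Rc,o=c; v,u=np.mgrid[:480,:640]
    d=np.stack([u,v,np.ones_like(u)],-1).astype(float)@np.linalg.inv(K).T*D[...,None]
    return d@Rc.T+o
E
python3 - <<'E'
from h import *
s=read_state(); print(s)
for n in("top","scene"):
    c=cam(n); I,D=get_image(n); cv2.imwrite(f"pics/{n}0.png",I); np.save(f"{n}0.npy",D); print(n,c[2],c[1][:,2])
E
```

```text
pics
{'clock': 0.0, 'joints': array([ 1.42061009e+00,  3.85563248e-01,  6.61638877e-03, -5.02365072e-04,
       -1.19402690e+00, -2.58595730e-01]), 'joint_vel': array([ 0.00149834,  0.00131245, -0.00019637, -0.00156195,  0.0005099 ,
        0.0012877 ]), 'joint_efforts': array([-3.10170662e-04, -3.92297244e+01,  1.88399220e+01,  4.18604851e+00,
       -4.63473931e-03,  7.07618412e-06]), 'position': array([248.18247662, 572.96166822, 230.21337131]), 'ee_rot': array([ 9.79165359e-01, -2.03061470e-01, -1.74135672e-04,  1.09976764e-03]), 'contact_force': array([ 0.68696776, -0.66732988,  1.21442182]), 'wrist_torque': array([ 0.01999938,  0.01328629, -0.01806361]), 'grasp_force': 0.0, 'gripper_width': 85.7245352051003}
top [ 271.90484048 -130.50186025 1406.77737182] [ 0.17302217  0.01221355 -0.9848422 ]
scene [1036.67525784  365.01151522 1299.01151967] [-0.41993565 -0.35931335 -0.83339544]
```

View pics/top0.png

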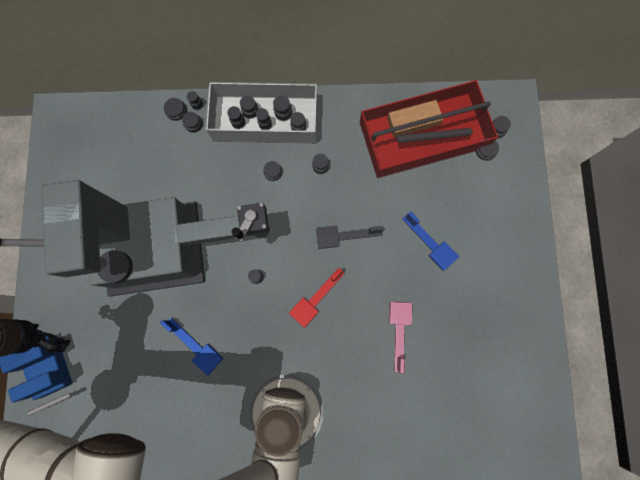

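View pics/scene0.png

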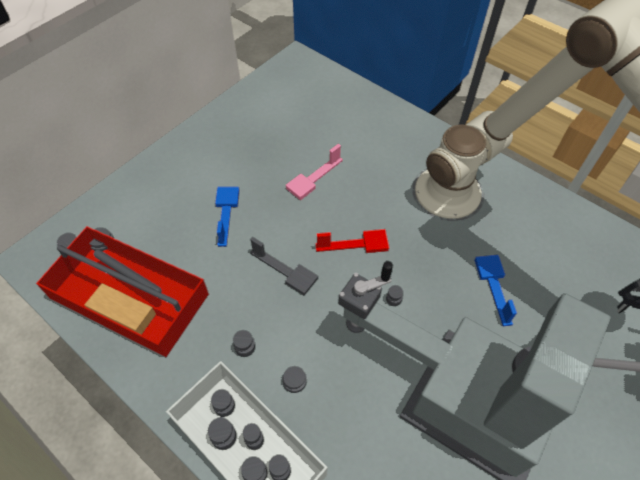

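The top view shows the dark shoe with its plate at about (328,237) and blade at (378,231). The gearbox is at (252,217), the knob at (237,233), the beam comes from image left, and the dies are at (272,171), (320,163) and (255,276). In the scene view the same shoe is at (302,279), with its blade at (257,246).

```bash
python3 - <<'E'
from h import *
def rect(c,M,z,name):
    n,l,st,ct=cv2.connectedComponentsWithStats(M.astype(np.uint8))
    for i in range(1,n):
        if st[i,4]<25: continue
        cs,_=cv2.findContours((l==i).astype(np.uint8),0,1); p=plane(c,max(cs,key=len).reshape(-1,2),z)[:,:2].astype(np.float32)
        r=cv2.minAreaRect(p); print(name,ct[i].round(1),st[i,4],"c",np.round(r[0],1),"size",np.round(r[1],1),"ang",round(r[2],1))
c=cam("top"); D=np.load("top0.npy"); I=cv2.imread("pics/top0.png"); P=cloud(c,D); Z=P[...,2]
def box(u0,v0,u1,v1):
    m=np.zeros((480,640),bool); m[v0:v1,u0:u1]=1; return m
print("bench z",np.median(Z[300:320,240:280]))
rect(c,box(225,195,280,250)&(Z>212)&(Z<229),223,"gearbox")
rect(c,box(225,195,280,250)&(Z>270),304,"knob")
rect(c,box(170,200,280,250)&(Z>100)&(Z<205),200,"beam")
S=box(310,215,395,255)
rect(c,S&(Z>14)&(Z<26),20,"plate"); rect(c,S&(Z>45),70,"blade"); 
g=cv2.cvtColor(I,6); print("grey",g[205:212,330:335].mean(),g[237,328])
rect(c,S&(g<75),20,"shoe grey")
B=box(150,90,350,300)&~box(206,80,320,146)
for lo,hi,z in((27,42,35),(40,50,45),(50,60,55)): rect(c,B&(Z>lo)&(Z<hi),z,f"die{z}")
E
```

```text
bench z -0.645057184858274
gearbox [253.7 216.4] 524 c [543.9  67.2] size [75.2 75.2] ang 7.3
knob [236.7 232.6] 90 c [488.2  92.1] size [29.1 21. ] ang 44.2
beam [197.3 228.6] 1820 c [538.5 201.8] size [140.2 189.5] ang 2.0
beam [257.5 232.7] 82 c [506.2  55.9] size [19.9 69. ] ang 19.9
plate [327.1 236.5] 417 c [ 523.  -135.2] size [66.6 66.8] ang 4.3
blade [376.3 228.6] 70 c [ 535.5 -283.8] size [39.3 15.4] ang 88.5
grey 112.54285714285714 76
shoe grey [344.8 234.6] 578 c [ 529.6 -207.2] size [ 67.7 207.6] ang 5.0
die35 [195.5 102.5] 51 c [979.5 284.6] size [27.5 37.4] ang 34.8
die35 [173.  106.5] 231 c [965. 359.] size [63.4 59.2] ang 1.7
die35 [190.2 119.3] 161 c [919.7 300.4] size [54.5 50.9] ang 43.4
die35 [271.5 168.9] 213 c [743.9  36.8] size [52.2 51.2] ang 25.3
die35 [193.2 261.4] 48 c [457.1 279.5] size [96.9  9.9] ang 3.4
die45 [193.6 115.2] 26 c [929.9 286.1] size [27.2 20.7] ang 88.3
die45 [188.6 121. ] 68 c [908.7 303.5] size [48.9 35. ] ang 58.6
die45 [254.  275.6] 121 c [405.  90.] size [37. 36.] ang 44.4
die55 [191.7  96.2] 63 c [990.8 291.2] size [35.4 32.5] ang 1.4
die55 [320.2 160.7] 162 c [ 758.9 -118.2] size [44. 46.] ang 88.6
```

```bash
cat >> h.py <<'E'
def d(xyz,yaw=None):
    s=read_state(); M=R.from_quat(s["ee_rot"]).as_matrix(); p=M.T@(np.array(xyz)-s["position"])/1000
    ty=np.degrees(np.arctan2(M[1,1],M[0,1]))
    w=0
    if yaw is not None: w=-np.radians((yaw-ty+90)%180-90)
    print("clk",round(s["clock"],2),"pos",s["position"].round(1),"yaw_y",ty.round(1),"tilt",(M[:2,2]).round(4),"F",s["contact_force"].round(1),"w",round(s["gripper_width"],1),"-> d",p.round(4),"wz",round(w,3),"j6",s["joints"][5].round(2))
E
python3 -c "
from h import *
d((535.5,-284.7,400),4.8)"
```

```text
clk 0.1 pos [248.2 573.  230.3] yaw_y -113.4 tilt [-0.0007 -0.0019] F [-0.5 -0.4  0.3] w 85.6 -> d [ 0.6047  0.6731 -0.1683] wz 1.078 j6 -0.26
```

```bash
python3 - <<'E'
from h import *
# scene check: gearbox top, plate
c=cam("scene"); D=np.load("scene0.npy"); P=cloud(c,D); Z=P[...,2]
def rect(M,z,nm):
    n,l,st,ct=cv2.connectedComponentsWithStats(M.astype(np.uint8)); i=1+np.argmax(st[1:,4])
    cs,_=cv2.findContours((l==i).astype(np.uint8),0,1); r=cv2.minAreaRect(plane(c,max(cs,key=len).reshape(-1,2),z)[:,:2].astype(np.float32)); print(nm,st[i,4],np.round(r[0],1),np.round(r[1],1),round(r[2],1))
m=np.zeros_like(Z,bool); m[265:335,325:400]=1
rect(m&(Z>216)&(Z<230),223,"gear"); rect(m&(Z>285),304,"knob")
m[:]=0; m[230:300,240:325]=1
rect(m&(Z>14)&(Z<26),20,"plate"); rect(m&(Z>50),60,"blade")
E
```

```text
gear 736 [550.1  69.4] [76.  75.2] 5.8
knob 70 [504.6 101.9] [17.2 23.9] 40.3
plate 511 [ 527.7 -133.3] [67.1 67.9] 5.2
blade 95 [ 539.6 -283.8] [19.6 47.3] 5.9
```

```bash
python3 -m handwheel '[[0,0,-0.06,0,0,0,1],[0,0,-0.12,0,0,0,1],[0,0,-0.168,0,0,0,1],[0.04,0.045,-0.168,0,0,0.1,1],[0.08,0.09,-0.168,0,0,0.2,1],[0.12,0.135,-0.168,0,0,0.3,1],[0.16,0.18,-0.168,0,0,0.4,1],[0.2,0.225,-0.168,0,0,0.5,1],[0.24,0.27,-0.168,0,0,0.6,1],[0.28,0.315,-0.168,0,0,0.7,1]]'; python3 -c "
from h import *
d((535.5,-284.7,350),4.8)"
```

```text
clock: 1.35
position: [380.0, 171.1, 399.2]
ee_rot: [0.85, -0.528, -0.0, -0.0]
contact_force: [0.6, -0.0, 0.0]
gripper_width: 85.4
grasp_force: 0.0
clk 1.35 pos [380.  171.1 399.2] yaw_y -153.7 tilt [-0.0001  0.0001] F [ 0.6 -0.   0. ] w 85.4 -> d [0.4775 0.0628 0.0491] wz 0.376 j6 -0.36
```

```bash
python3 -m handwheel '[[0.05,0.006,0,0,0,0.05,1],[0.1,0.013,0,0,0,0.1,1],[0.15,0.019,0,0,0,0.15,1],[0.2,0.026,0,0,0,0.2,1],[0.25,0.033,0,0,0,0.25,1],[0.31,0.041,0.02,0,0,0.3,1],[0.37,0.05,0.04,0,0,0.376,1],[0.43,0.058,0.049,0,0,0.376,1],[0.477,0.063,0.049,0,0,0.376,1],[0.477,0.063,0.049,0,0,0.376,1]]'; python3 - <<'E'
from h import *
d((535.5,-284.7,29),4.8)
c=cam("wrist"); print(c[2],c[1][:,2]); I,D=get_image("wrist"); cv2.imwrite("pics/w1.png",I); np.save("w1.npy",D)
Z=cloud(c,D)[...,2]
for lo,hi,z,nm in((14,26,20,"plate"),(50,90,70,"blade")):
    M=((Z>lo)&(Z<hi)).astype(np.uint8); n,l,st,ct=cv2.connectedComponentsWithStats(M)
    for i in range(1,n):
        if st[i,4]<300: continue
        cs,_=cv2.findContours((l==i).astype(np.uint8),0,1); r=cv2.minAreaRect(plane(c,max(cs,key=len).reshape(-1,2),z)[:,:2].astype(np.float32)); print(nm,st[i],np.round(r[0],1),np.round(r[1],1),round(r[2],1))
E
```

```text
clock: 2.6
position: [536.5, -284.6, 347.5]
ee_rot: [0.735, -0.678, -0.002, 0.001]
contact_force: [-0.9, 0.3, -0.1]
gripper_width: 85.6
grasp_force: 0.0
clk 2.6 pos [ 536.5 -284.6  347.5] yaw_y -175.3 tilt [-0.0042  0.0011] F [-0.9  0.3 -0.1] w 85.6 -> d [ 5.000e-04 -3.000e-04  3.185e-01] wz -0.002 j6 0.3
[ 543.6260591  -367.01964419  489.78689901] [-0.03054591  0.31801139 -0.94759469]
plate [121   0  52 164 679] [ 736.8 -387. ] [  6.  176.5] 14.3
plate [ 366    0   79   49 2214] [ 452.5 -492.3] [66.9 57.9] 40.0
plate [ 489  117   71   63 3043] [ 284.1 -352.9] [65.7 68.5] 85.2
plate [  0 132  23  55 360] [ 914.2 -288.7] [11.1 65.3] 13.8
plate [ 291  271   48   45 2068] [ 523.7 -137.9] [65.4 67.4] 4.5
plate [  0 286  96 112 880] [900.1 -26.3] [175.2 119.2] 87.4
plate [462 325  35  36 400] [276.6 -78. ] [15.8 69.4] 46.2
plate [589 354  51  52 872] [ 59.4 -33.7] [95.8 43.3] 69.0
blade [  15    0   47  107 2793] [ 823.6 -405.9] [97.6 33.6] 89.8
blade [   0    0  161  196 3850] [ 818.5 -359.8] [189.2 165.3] 14.3
blade [274  68  36  33 528] [ 568.2 -398.6] [39.7 13.3] 40.5
blade [308 175  11  37 377] [ 537.3 -287.2] [11.3 41.2] 4.8
blade [398 282  28  32 372] [ 404.3 -165.7] [13.7 49.4] 46.3
blade [ 113  287   39   34 1036] [ 751.8 -130.3] [47.8 46. ] 4.5
blade [   0  300   80  101 2913] [876.1 -50.2] [144.   91.9] 86.9
blade [   9  329   40   33 1018] [889.6 -59.4] [55.2 45. ] 38.1
blade [  0 356  20  41 551] [923.9  -4.9] [66.4 24.4] 79.6
blade [619 390  21  58 739] [64.6  2.5] [ 27.5 105.8] 20.2
blade [272 412  35  28 765] [544.7  46. ] [45.9 49.5] 84.4
```

View pics/w1.png

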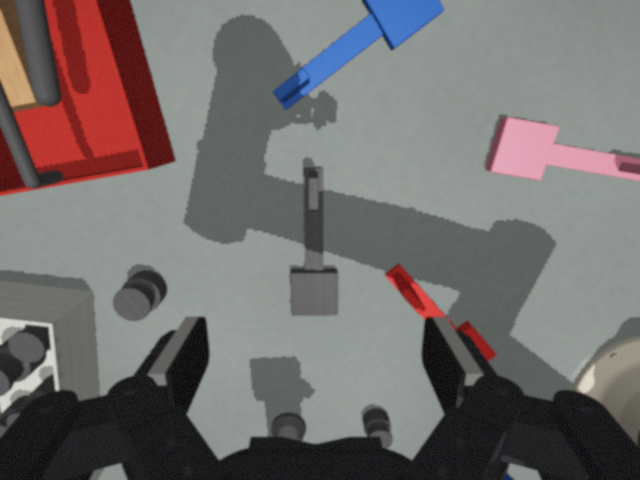

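The wrist view shows the shoe blade at (313,193) and plate at (314,291), square to the gripper and clear of the red look-alike. The foot is partly visible at (289,428). I'll descend and grip the blade.

```bash
python3 -m handwheel '[[0.001,0,0.06,0,0,0,1],[0.002,0,0.12,0,0,0,1],[0.002,0,0.18,0,0,0,1],[0.002,0,0.24,0,0,0,1],[0.002,0,0.29,0,0,0,1],[0.002,0,0.319,0,0,0,1],[0.002,0,0.319,0,0,0,1],[0.002,0,0.319,0,0,0,-1],[0.002,0,0.319,0,0,0,-1],[0.002,0,0.319,0,0,0,-1]]';python3 -m handwheel '[[0,0,0,0,0,0,-1],[0,0,0,0,0,0,-1],[0,0,0,0,0,0,-1],[0,0,0,0,0,0,-1]]'; python3 - <<'E'
from h import *
d((537+21,-285+202.5,29),4.8)
E
```

```text
clock: 3.9
position: [537.3, -284.0, 32.8]
ee_rot: [0.737, -0.676, 0.001, -0.001]
contact_force: [-1.2, 0.8, 0.9]
gripper_width: 32.0
grasp_force: 0.0
clock: 4.4
position: [537.2, -284.1, 32.2]
ee_rot: [0.737, -0.676, 0.001, -0.0]
contact_force: [0.2, 1.0, 5.7]
gripper_width: 11.4
grasp_force: 59.2
clk 4.4 pos [ 537.2 -284.1   32.2] yaw_y -175.1 tilt [ 0.0014 -0.0006] F [0.2 1.  5.7] w 11.4 -> d [-0.199  -0.0381  0.0031] wz 0.002 j6 0.31
```

```bash
python3 -m handwheel '[[-0.01,-0.002,0,0,0,0,-1],[-0.03,-0.006,0,0,0,0,-1],[-0.05,-0.01,0,0,0,0,-1],[-0.075,-0.014,0,0,0,0,-1],[-0.1,-0.019,0,0,0,0,-1],[-0.125,-0.024,0,0,0,0,-1],[-0.15,-0.0285,0,0,0,0,-1],[-0.175,-0.033,0,0,0,0,-1],[-0.193,-0.0365,0,0,0,0,-1],[-0.2,-0.038,0,0,0,0,-1]]';python3 -m handwheel '[[0,0,0,0,0,0,-1],[0,0,0,0,0,0,-1]]'; python3 - <<'E'
from h import *
d((558,-82.5,32),4.8)
for n in("top","scene","wrist"):
    c=cam(n); I,D=get_image(n); cv2.imwrite(f"pics/{n}2.png",I); np.savez(f"{n}2.npz",D=D,K=c[0],R=c[1],o=c[2])
I=[cv2.imread("pics/scene2.png")[230:380,280:430],cv2.imread("pics/top2.png")[170:320,200:350]]
cv2.imwrite("pics/c2.png",np.hstack([cv2.resize(i,(400,400),interpolation=2) for i in I]))
E
```

```text
clock: 5.65
position: [559.2, -80.4, 32.2]
ee_rot: [0.737, -0.676, 0.001, -0.001]
contact_force: [-0.8, -2.2, -3.1]
gripper_width: 11.5
grasp_force: 58.5
clock: 5.9
position: [559.2, -80.5, 32.2]
ee_rot: [0.737, -0.676, 0.001, -0.002]
contact_force: [-0.0, 3.2, -0.2]
gripper_width: 11.7
grasp_force: 58.9
clk 5.9 pos [559.2 -80.5  32.2] yaw_y -175.1 tilt [0.0038 0.0013] F [-0.   3.2 -0.2] w 11.7 -> d [0.0019 0.0014 0.0002] wz 0.002 j6 -0.06
```

View pics/c2.png

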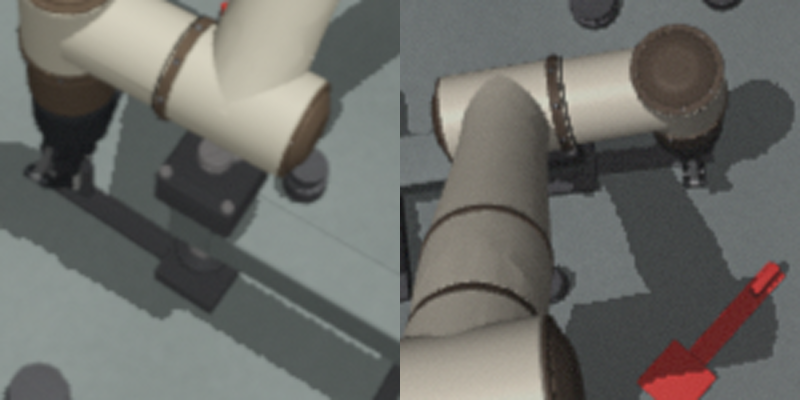

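View pics/wrist2.png

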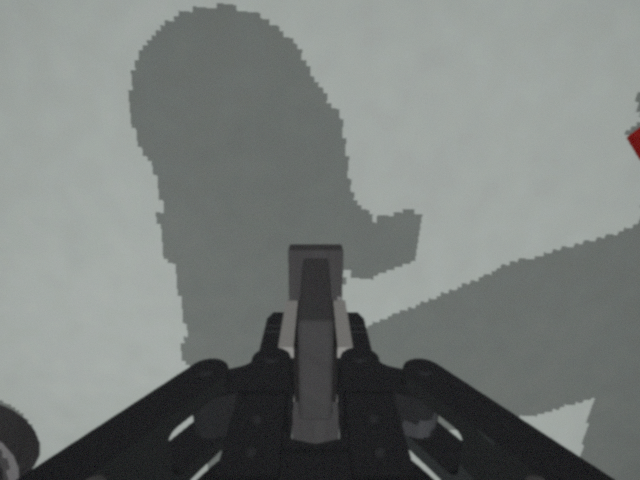

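The scene crop shows the plate under the foot, with its near corners at about (338,333), (358,346) and (370,332) in full-image pixels. I'll measure the plate against the leg in this same view.

```bash
python3 - <<'E'
from h import *
z=np.load("scene2.npz"); c=(z["K"],z["R"],z["o"]); P=cloud(c,z["D"]); Z=P[...,2]
m=np.zeros_like(Z,bool); m[310:355,330:385]=1
M=m&(Z>13)&(Z<27); 
pts=plane(c,np.argwhere(M)[:,::-1],20)[:,:2]; 
a=np.radians(4.9); ex=np.array([np.cos(a),np.sin(a)]); ey=np.array([-ex[1],ex[0]])
U=pts@ex; V=pts@ey
print(M.sum(),"U",np.percentile(U,[0,1,99,100]).round(1),"V",np.percentile(V,[0,1,99,100]).round(1))
for g,n in(((550.1,69.4),"gear scene"),): print(n,np.dot(g,ex).round(1),np.dot(g,ey).round(1))
r=cv2.minAreaRect(pts.astype(np.float32)); print(r)
# foot points 
F=m.copy(); F[300:330]=0; F=np.zeros_like(m); F[305:335,335:385]=1
for lo in range(20,110,6):
    q=P[F&(Z>lo)&(Z<lo+6)]
    if len(q)>5: print(lo,len(q),q.min(0).round(0),q.max(0).round(0))
big=cv2.imread("pics/scene2.png")[290:355,320:400]; cv2.imwrite("pics/foot.png",cv2.resize(big,(800,650)[0:1]+(600,),interpolation=2))
E
```

```text
312 U [538.6 540.1 587.1 587.8] V [-53.9 -32.1  54.4  55. ]
gear scene 554.0 22.2
((563.7423095703125, 49.695152282714844), (48.800357818603516, 108.60404968261719), 8.705479621887207)
20 64 [535.  38.  20.] [582. 100.  25.]
44 7 [551.  48.  46.] [571.  92.  50.]
50 33 [547.  46.  50.] [573.  94.  56.]
56 65 [550.  46.  56.] [574.  93.  62.]
62 21 [557.  52.  63.] [569.  89.  67.]
104 15 [570.  47. 104.] [575.  88. 110.]
```

View pics/foot.png

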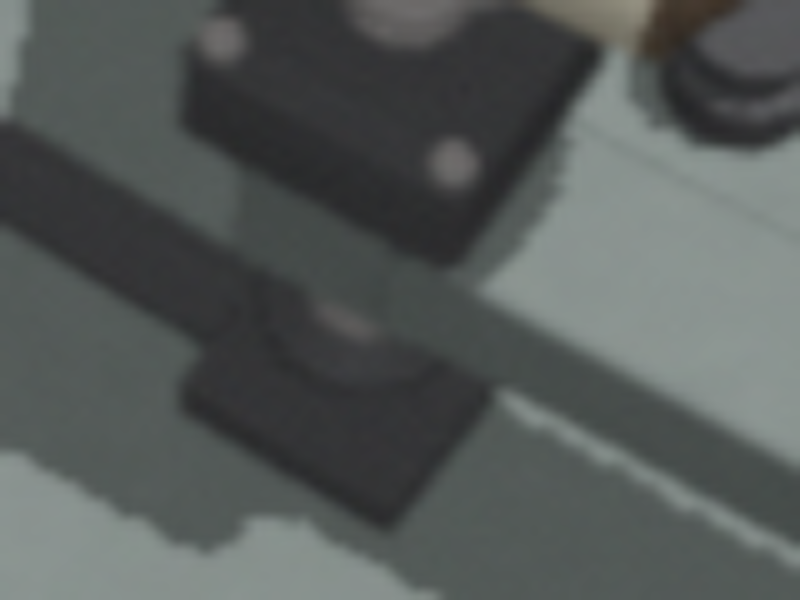

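The plate centre is within 1 mm of the leg axis in the same view: about (550.6,69.0) against (550.1,69.4), and the foot is consistent with that. I'll let go and rise.

```bash
python3 -m handwheel '[[0,0,0,0,0,0,0],[0,0,0,0,0,0,0],[0,0,0,0,0,0,0.5],[0,0,0,0,0,0,0.5],[0,0,-0.05,0,0,0,1],[0,0,-0.11,0,0,0,1],[0,0,-0.17,0,0,0,1],[0,0,-0.23,0,0,0,1],[0,0,-0.29,0,0,0,1],[0,0,-0.35,0,0,0,1]]'; python3 -m handwheel '[[0,0,-0.04,0,0,0,1],[0,0,-0.04,0,0,0,1]]'; python3 - <<'E'
from h import *
d((489.7,92,400),4.9)
c=cam("wrist"); I,D=get_image("wrist"); cv2.imwrite("pics/w3.png",I)
Z=cloud(c,D)[...,2]
for lo,hi,z,nm in((14,26,20,"plate"),(50,90,70,"blade"),(213,230,223,"gear"),(280,320,304,"knob")):
    M=((Z>lo)&(Z<hi)).astype(np.uint8); n,l,st,ct=cv2.connectedComponentsWithStats(M)
    for i in range(1,n):
        if st[i,4]<300: continue
        cs,_=cv2.findContours((l==i).astype(np.uint8),0,1); r=cv2.minAreaRect(plane(c,max(cs,key=len).reshape(-1,2),z)[:,:2].astype(np.float32)); print(nm,st[i],np.round(r[0],1),np.round(r[1],1),round(r[2],1))
E
```

```text
clock: 7.3
position: [553.0, -82.4, 377.1]
ee_rot: [0.737, -0.676, -0.004, 0.006]
contact_force: [1.2, 0.4, 0.2]
gripper_width: 85.4
grasp_force: 0.0
clock: 7.55
position: [555.2, -82.3, 419.3]
ee_rot: [0.737, -0.676, -0.001, 0.003]
contact_force: [0.2, 0.9, 0.0]
gripper_width: 85.5
grasp_force: 0.0
clk 7.55 pos [555.2 -82.3 419.3] yaw_y -175.1 tilt [-0.0057 -0.0028] F [0.2 0.9 0. ] w 85.5 -> d [-0.1794  0.0502  0.0192] wz 0.0 j6 -0.06
plate [ 46   0 133  25 444] [ 826.2 -273.3] [171.9   4.9] 14.0
plate [514   0  57  18 709] [ 284.9 -322.8] [69.6 18.8] 5.0
plate [ 17 132 104 222 952] [856.5  42.3] [122.1 365.1] 17.3
plate [  0 142   9  62 309] [998.4 -54.9] [88.5 10. ] 84.9
plate [ 456  181   62   60 1956] [293.7 -58.4] [66.6 68.3] 46.6
plate [ 604  225   36   83 1107] [59.1 18.5] [ 53.6 146.1] 20.3
plate [290 255  43  38 796] [545.8  64. ] [65.7 62.9] 4.7
plate [ 15 301  77  49 527] [974.6 214. ] [ 63.3 137.5] 56.6
plate [501 357  49  39 937] [157.1 229.6] [56.6 71.2] 46.8
plate [369 376  22  53 484] [403.6 302.8] [ 36.5 114.2] 8.5
plate [243 380  51  47 881] [599.5 318.6] [88.6 98. ] 7.0
blade [   5    0  112   17 1110] [ 857.7 -261.2] [125.5  15.9] 5.0
blade [423 120  29  29 414] [ 403.7 -160.9] [15.7 43.2] 47.4
blade [ 141  123   38   38 1131] [ 753.6 -122. ] [47.2 45.3] 4.8
blade [   0  134  110  246 6701] [921.5  66.2] [360.1 167.6] 86.9
blade [  37  169   39   35 1055] [891.6 -53.7] [50.2 44.7] 4.8
blade [   0  202   46   39 1454] [943.9  -1.7] [64.1 53.1] 4.8
blade [  10  249   65   59 1917] [927.6  80.6] [119.4  49.1] 43.5
blade [295 268  34  16 409] [547.2  45.3] [47.6 23. ] 7.5
blade [ 37 304  39  33 912] [916.4 147.1] [65.  42.7] 38.1
blade [ 16 379  26  21 407] [977.1 276.1] [42.3 33.6] 47.6
blade [249 404  47  21 803] [591.8 295.1] [76.7 39.1] 6.1
gear [ 274  314   73   68 3239] [545.6  63.3] [73.7 80.2] 7.1
knob [353 406  27  31 694] [496.3  78.9] [20.9 34.9] 14.9
```

The wrist camera agrees: plate (545.8,64.0), gearbox (545.6,63.3). Next I'll move above the knob.

```bash
python3 -m handwheel '[[-0.045,0.012,0,0,0,0,1],[-0.09,0.025,0,0,0,0,1],[-0.135,0.038,0.01,0,0,0,1],[-0.179,0.05,0.019,0,0,0,1],[-0.179,0.05,0.019,0,0,0,1],[-0.179,0.05,0.019,0,0,0,1]]'; python3 - <<'E'
from h import *
d((489.7,92,255),4.9)
c=cam("wrist"); I,D=get_image("wrist"); cv2.imwrite("pics/w4.png",I)
Z=cloud(c,D)[...,2]
for lo,hi,z,nm in((213,230,223,"gear"),(292,315,304,"knob")):
    M=((Z>lo)&(Z<hi)).astype(np.uint8); n,l,st,ct=cv2.connectedComponentsWithStats(M)
    for i in range(1,n):
        if st[i,4]<300: continue
        cs,_=cv2.findContours((l==i).astype(np.uint8),0,1); r=cv2.minAreaRect(plane(c,max(cs,key=len).reshape(-1,2),z)[:,:2].astype(np.float32)); print(nm,st[i],np.round(r[0],1),np.round(r[1],1),round(r[2],1))
E
```

```text
clock: 8.35
position: [490.8, 91.8, 399.1]
ee_rot: [0.737, -0.676, -0.001, 0.004]
contact_force: [0.0, 1.2, -0.3]
gripper_width: 85.4
grasp_force: 0.0
clk 8.35 pos [490.8  91.8 399.1] yaw_y -175.0 tilt [-0.0063 -0.0041] F [ 0.   1.2 -0.3] w 85.4 -> d [-8.000e-04  1.000e-04  1.441e-01] wz 0.001 j6 -0.42
gear [ 206  138   92   90 5292] [544.3  65.7] [73.8 73.8] 7.0
knob [296 232  32  34 852] [492.2  91.7] [20.9 23.5] 4.8
```

View pics/w4.png

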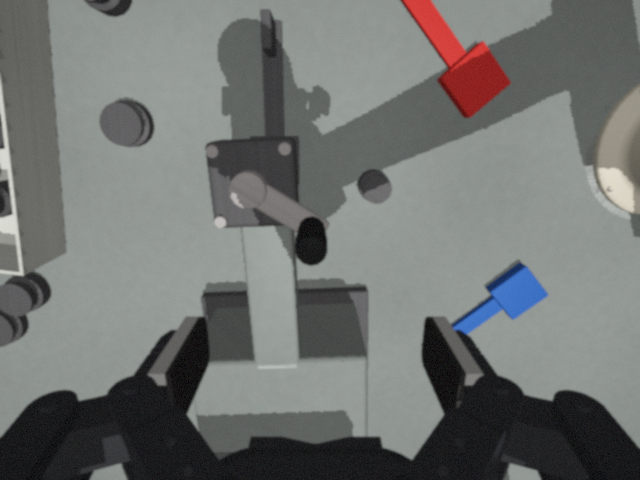

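The wrist view shows the knob top at (312,245), centred between the fingers, and the gearbox at (252,182). I'll descend and grip the knob.

```bash
python3 -m handwheel '[[0,0,0.04,0,0,0,1],[0,0,0.09,0,0,0,1],[0,0,0.13,0,0,0,1],[0,0,0.144,0,0,0,1],[0,0,0.144,0,0,0,1],[0,0,0.144,0,0,0,-1],[0,0,0.144,0,0,0,-1],[0,0,0.144,0,0,0,-1],[0,0,0.144,0,0,0,-1],[0,0,0.144,0,0,0,-1]]'; python3 -m handwheel '[[0,0,0,0,0,0,-1],[0,0,0,0,0,0,-1],[0,0,0,0,0,0,-1]]'; cat >> h.py <<'E'
def arc(A,n,step,cx=544.5,cy=66,r=60,lead=0):
    """rows going clockwise from present knob angle; prints tool dx,dy"""
    s=read_state(); M=R.from_quat(s["ee_rot"]).as_matrix(); p=s["position"]
    a0=np.arctan2(p[1]-cy,p[0]-cx) if A is None else np.radians(A)
    f=s["contact_force"]; e=np.array([np.cos(a0),np.sin(a0)]); t=np.array([e[1],-e[0]])
    print("clk",s["clock"].__round__(2),"ang",np.degrees(a0).round(1),"rad",np.hypot(p[0]-cx,p[1]-cy).round(1),"z",p[2].round(1),"Fdrag",(-f[:2]@t).round(2),"Frad",(f[:2]@e).round(2),"Fz",f[2].round(1),"w",round(s["gripper_width"],1))
    for k in range(1,n+1):
        a=a0-np.radians(step*k); q=np.array([cx+r*np.cos(a)-p[0],cy+r*np.sin(a)-p[1],0])
        v=M.T@q/1000; print("[%.4f,%.4f,0,0,0,0,-1]"%(v[0],v[1]),end=",")
    print()
E
python3 -c "
from h import *
arc(None,10,15)"
```

```text
clock: 9.65
position: [492.8, 92.9, 259.3]
ee_rot: [0.737, -0.676, 0.001, -0.001]
contact_force: [1.3, -0.5, 3.1]
gripper_width: 21.8
grasp_force: 59.0
clock: 10.02
position: [492.8, 92.9, 259.2]
ee_rot: [0.737, -0.676, 0.001, -0.001]
contact_force: [0.5, 0.2, 5.4]
gripper_width: 22.0
grasp_force: 59.2
clk 10.03 ang 152.5 rad 58.2 z 259.2 Fdrag -0.41 Frad -0.32 Fz 5.4 w 22.0
[-0.0129,-0.0086,0,0,0,0,-1],[-0.0219,-0.0214,0,0,0,0,-1],[-0.0273,-0.0361,0,0,0,0,-1],[-0.0287,-0.0517,0,0,0,0,-1],[-0.0260,-0.0671,0,0,0,0,-1],[-0.0194,-0.0813,0,0,0,0,-1],[-0.0094,-0.0934,0,0,0,0,-1],[0.0035,-0.1024,0,0,0,0,-1],[0.0182,-0.1077,0,0,0,0,-1],[0.0338,-0.1091,0,0,0,0,-1],
```

```bash
sed -i 's/cx=544.5,cy=66/cx=546.3,cy=66/' h.py; python3 -c "
from h import *
arc(None,10,12)"
```

```text
clk 10.03 ang 153.3 rad 59.9 z 259.2 Fdrag -0.4 Frad -0.33 Fz 5.4 w 22.0
[-0.0100,-0.0075,0,0,0,0,-1],[-0.0181,-0.0171,0,0,0,0,-1],[-0.0241,-0.0281,0,0,0,0,-1],[-0.0276,-0.0402,0,0,0,0,-1],[-0.0286,-0.0527,0,0,0,0,-1],[-0.0269,-0.0651,0,0,0,0,-1],[-0.0227,-0.0769,0,0,0,0,-1],[-0.0161,-0.0876,0,0,0,0,-1],[-0.0075,-0.0967,0,0,0,0,-1],[0.0029,-0.1038,0,0,0,0,-1],
```

```bash
python3 -m handwheel '[[-0.01,-0.0075,0,0,0,0,-1],[-0.018,-0.017,0,0,0,0,-1],[-0.024,-0.028,0,0,0,0,-1],[-0.0275,-0.04,0,0,0,0,-1],[-0.0285,-0.0525,0,0,0,0,-1],[-0.027,-0.065,0,0,0,0,-1],[-0.0225,-0.077,0,0,0,0,-1],[-0.016,-0.0875,0,0,0,0,-1],[-0.0075,-0.0965,0,0,0,0,-1],[0.003,-0.104,0,0,0,0,-1]]'; python3 -c "
from h import *
arc(None,10,15)"
```

```text
clock: 11.28
position: [594.6, 101.1, 259.2]
ee_rot: [0.737, -0.675, -0.002, -0.001]
contact_force: [-6.6, 8.0, 8.8]
gripper_width: 21.9
grasp_force: 59.7
clk 11.28 ang 36.0 rad 59.8 z 259.2 Fdrag 10.36 Frad -0.57 Fz 8.8 w 21.9
[0.0142,-0.0065,0,0,0,0,-1],[0.0297,-0.0088,0,0,0,0,-1],[0.0453,-0.0070,0,0,0,0,-1],[0.0599,-0.0012,0,0,0,0,-1],[0.0725,0.0081,0,0,0,0,-1],[0.0822,0.0203,0,0,0,0,-1],[0.0884,0.0347,0,0,0,0,-1],[0.0908,0.0502,0,0,0,0,-1],[0.0890,0.0658,0,0,0,0,-1],[0.0832,0.0803,0,0,0,0,-1],
```

```bash
sed -i 's/    for k in range(1,n+1):/    if A is not None: p=np.array([cx+r*e[0],cy+r*e[1],0])\n    for k in range(1,n+1):/' h.py; python3 -c "
from h import *
arc(33.3,10,15)"
```

```text
clk 11.28 ang 33.3 rad 59.8 z 259.2 Fdrag 10.32 Frad -1.06 Fz 8.8 w 21.9
[0.0146,-0.0056,0,0,0,0,-1],[0.0302,-0.0071,0,0,0,0,-1],[0.0457,-0.0046,0,0,0,0,-1],[0.0600,0.0018,0,0,0,0,-1],[0.0721,0.0117,0,0,0,0,-1],[0.0813,0.0244,0,0,0,0,-1],[0.0868,0.0391,0,0,0,0,-1],[0.0884,0.0547,0,0,0,0,-1],[0.0859,0.0701,0,0,0,0,-1],[0.0795,0.0844,0,0,0,0,-1],
```

```bash
python3 -m handwheel '[[0.0145,-0.0055,0,0,0,0,-1],[0.03,-0.007,0,0,0,0,-1],[0.0455,-0.0045,0,0,0,0,-1],[0.06,0.002,0,0,0,0,-1],[0.072,0.0115,0,0,0,0,-1],[0.0815,0.0245,0,0,0,0,-1],[0.087,0.039,0,0,0,0,-1],[0.0885,0.0545,0,0,0,0,-1],[0.086,0.07,0,0,0,0,-1],[0.0795,0.0845,0,0,0,0,-1]]'; python3 -c "
from h import *
arc(-116.7,8,10)"
```

```text
clock: 12.52
position: [521.2, 11.0, 259.4]
ee_rot: [0.737, -0.676, 0.003, -0.002]
contact_force: [9.8, -4.5, 1.4]
gripper_width: 22.0
grasp_force: 59.2
clk 12.53 ang -116.7 rad 60.4 z 259.4 Fdrag 10.76 Frad -0.36 Fz 1.4 w 22.0
[-0.0062,0.0084,0,0,0,0,-1],[-0.0138,0.0156,0,0,0,0,-1],[-0.0226,0.0213,0,0,0,0,-1],[-0.0322,0.0255,0,0,0,0,-1],[-0.0423,0.0279,0,0,0,0,-1],[-0.0528,0.0285,0,0,0,0,-1],[-0.0632,0.0273,0,0,0,0,-1],[-0.0732,0.0243,0,0,0,0,-1],
```

```bash
python3 -m handwheel '[[-0.006,0.0085,0,0,0,0,-1],[-0.014,0.0155,0,0,0,0,-1],[-0.0225,0.0215,0,0,0,0,-1],[-0.032,0.0255,0,0,0,0,-1],[-0.0425,0.028,0,0,0,0,-1],[-0.053,0.0285,0,0,0,0,-1],[-0.063,0.0275,0,0,0,0,-1],[-0.073,0.0245,0,0,0,0,-1]]'; python3 -c "
from h import *
arc(163.3,5,10)"
```

```text
clock: 13.52
position: [487.8, 79.8, 259.2]
ee_rot: [0.737, -0.676, 0.002, 0.003]
contact_force: [3.5, -11.7, 6.2]
gripper_width: 21.5
grasp_force: 59.6
clk 13.53 ang 163.3 rad 60.1 z 259.2 Fdrag 10.16 Frad -6.7 Fz 6.2 w 21.5
[-0.0094,-0.0047,0,0,0,0,-1],[-0.0177,-0.0109,0,0,0,0,-1],[-0.0249,-0.0185,0,0,0,0,-1],[-0.0307,-0.0273,0,0,0,0,-1],[-0.0348,-0.0368,0,0,0,0,-1],
```

```bash
sed -i 's/    f=s\["contact_force"\]; /    f=s["contact_force"]; am=np.arctan2(p[1]-cy,p[0]-cx); em=np.array([np.cos(am),np.sin(am)]); tm=np.array([em[1],-em[0]]); print("meas ang",np.degrees(am).round(1),"drag",(-f[:2]@tm).round(2),"rad",(f[:2]@em).round(2)); /' h.py
python3 -m handwheel '[[-0.0095,-0.0045,0,0,0,0,-1],[-0.0175,-0.011,0,0,0,0,-1],[-0.025,-0.0185,0,0,0,0,-1],[-0.0305,-0.0275,0,0,0,0,-1],[-0.035,-0.037,0,0,0,0,-1]]'; python3 -c "
from h import *
arc(113.3,5,10)"
```

```text
clock: 14.15
position: [518.3, 118.6, 259.1]
ee_rot: [0.737, -0.676, -0.001, 0.004]
contact_force: [-9.4, -4.7, 11.7]
gripper_width: 21.8
grasp_force: 60.7
meas ang 118.0 drag 10.52 rad 0.3
clk 14.15 ang 113.3 rad 59.6 z 259.1 Fdrag 10.51 Frad -0.56 Fz 11.7 w 21.8
[-0.0024,-0.0102,0,0,0,0,-1],[-0.0030,-0.0206,0,0,0,0,-1],[-0.0018,-0.0310,0,0,0,0,-1],[0.0012,-0.0410,0,0,0,0,-1],[0.0058,-0.0504,0,0,0,0,-1],
```

```bash
python3 -m handwheel '[[-0.0025,-0.01,0,0,0,0,-1],[-0.003,-0.0205,0,0,0,0,-1],[-0.002,-0.031,0,0,0,0,-1],[0.001,-0.041,0,0,0,0,-1],[0.006,-0.0505,0,0,0,0,-1]]'; python3 -c "
from h import *
arc(63.3,5,10)"
```

```text
clock: 14.78
position: [570.2, 120.6, 259.2]
ee_rot: [0.737, -0.676, -0.002, 0.001]
contact_force: [-9.8, 6.7, 11.5]
gripper_width: 21.6
grasp_force: 60.3
meas ang 66.4 drag 11.72 rad 2.23
clk 14.78 ang 63.3 rad 59.6 z 259.2 Fdrag 11.82 Frad 1.61 Fz 11.5 w 21.6
[0.0062,-0.0084,0,0,0,0,-1],[0.0139,-0.0156,0,0,0,0,-1],[0.0226,-0.0213,0,0,0,0,-1],[0.0322,-0.0254,0,0,0,0,-1],[0.0424,-0.0278,0,0,0,0,-1],
```

```bash
python3 -m handwheel '[[0.006,-0.0085,0,0,0,0,-1],[0.014,-0.0155,0,0,0,0,-1],[0.0225,-0.0215,0,0,0,0,-1]]'; python3 -c "
from h import *
arc(33.3,5,10)"
```

```text
clock: 15.15
position: [594.6, 101.1, 259.2]
ee_rot: [0.737, -0.675, -0.002, -0.001]
contact_force: [-6.4, 8.8, 9.0]
gripper_width: 22.1
grasp_force: 60.1
meas ang 36.0 drag 10.85 rad 0.02
clk 15.15 ang 33.3 rad 59.7 z 259.2 Fdrag 10.84 Frad -0.5 Fz 9.0 w 22.1
[0.0096,-0.0041,0,0,0,0,-1],[0.0198,-0.0065,0,0,0,0,-1],[0.0302,-0.0071,0,0,0,0,-1],[0.0406,-0.0059,0,0,0,0,-1],[0.0506,-0.0029,0,0,0,0,-1],
```

Still idle; on by 50°.

```bash
python3 -m handwheel '[[0.0095,-0.004,0,0,0,0,-1],[0.02,-0.0065,0,0,0,0,-1],[0.03,-0.007,0,0,0,0,-1],[0.0405,-0.006,0,0,0,0,-1],[0.0505,-0.003,0,0,0,0,-1]]'; python3 -c "
from h import *
arc(-16.7,5,10)"
```

```text
clock: 15.78
position: [604.8, 52.2, 259.3]
ee_rot: [0.738, -0.675, -0.0, -0.004]
contact_force: [2.0, 11.1, 5.7]
gripper_width: 22.2
grasp_force: 59.8
meas ang -13.3 drag 11.26 rad -0.57
clk 15.78 ang -16.7 rad 60.2 z 259.3 Fdrag 11.21 Frad -1.24 Fz 5.7 w 22.2
[0.0093,0.0047,0,0,0,0,-1],[0.0177,0.0110,0,0,0,0,-1],[0.0249,0.0186,0,0,0,0,-1],[0.0306,0.0273,0,0,0,0,-1],[0.0348,0.0369,0,0,0,0,-1],
```

```bash
python3 -m handwheel '[[0.0095,0.0045,0,0,0,0,-1],[0.0175,0.011,0,0,0,0,-1],[0.025,0.0185,0,0,0,0,-1],[0.0305,0.0275,0,0,0,0,-1],[0.035,0.037,0,0,0,0,-1]]'; python3 -c "
from h import *
arc(-66.7,5,10)"
```

```text
clock: 16.4
position: [575.5, 13.2, 259.4]
ee_rot: [0.737, -0.676, 0.004, -0.007]
contact_force: [15.3, 4.6, -0.4]
gripper_width: 21.7
grasp_force: 59.7
meas ang -61.1 drag 15.65 rad 3.36
clk 16.4 ang -66.7 rad 60.3 z 259.4 Fdrag 15.91 Frad 1.81 Fz -0.4 w 21.7
[0.0024,0.0102,0,0,0,0,-1],[0.0030,0.0206,0,0,0,0,-1],[0.0018,0.0310,0,0,0,0,-1],[-0.0012,0.0410,0,0,0,0,-1],[-0.0059,0.0504,0,0,0,0,-1],
```

Contact. I'll hold still to feel the foot's share.

```bash
python3 -m handwheel '[[0,0,0,0,0,0,-1],[0,0,0,0,0,0,-1],[0,0,0,0,0,0,-1],[0,0,0,0,0,0,-1]]'; python3 -c "
from h import *
arc(-66.7,1,5)";python3 -m handwheel '[[0,0,0,0,0,0,-1],[0,0,0,0,0,0,-1],[0,0,0,0,0,0,-1],[0,0,0,0,0,0,-1],[0,0,0,0,0,0,-1],[0,0,0,0,0,0,-1]]'; python3 -c "
from h import *
arc(-66.7,4,5)"
```

```text
clock: 16.9
position: [574.3, 12.5, 259.4]
ee_rot: [0.737, -0.676, 0.003, -0.005]
contact_force: [12.0, 2.5, 1.1]
gripper_width: 22.3
grasp_force: 59.7
meas ang -62.4 drag 11.76 rad 3.36
clk 16.9 ang -66.7 rad 60.4 z 259.4 Fdrag 11.98 Frad 2.47 Fz 1.1 w 22.3
[0.0014,0.0050,0,0,0,0,-1],
clock: 17.65
position: [574.3, 12.5, 259.4]
ee_rot: [0.737, -0.676, 0.003, -0.005]
contact_force: [10.5, 3.3, 0.0]
gripper_width: 22.2
grasp_force: 59.7
meas ang -62.4 drag 10.8 rad 1.94
clk 17.65 ang -66.7 rad 60.4 z 259.4 Fdrag 10.91 Frad 1.12 Fz 0.0 w 22.2
[0.0014,0.0050,0,0,0,0,-1],[0.0024,0.0102,0,0,0,0,-1],[0.0029,0.0154,0,0,0,0,-1],[0.0030,0.0206,0,0,0,0,-1],
```

```bash
for i in 1 2; do python3 -m handwheel '[[0,0,0,0,0,0,-1],[0,0,0,0,0,0,-1],[0,0,0,0,0,0,-1],[0,0,0,0,0,0,-1],[0,0,0,0,0,0,-1],[0,0,0,0,0,0,-1],[0,0,0,0,0,0,-1],[0,0,0,0,0,0,-1]]' >/dev/null; python3 -c "
from h import *
arc(-66.7,2,5)"; done
```

```text
meas ang -62.4 drag 12.54 rad 2.7
clk 18.65 ang -66.7 rad 60.4 z 259.4 Fdrag 12.71 Frad 1.75 Fz 1.1 w 22.0
[0.0014,0.0050,0,0,0,0,-1],[0.0024,0.0102,0,0,0,0,-1],
meas ang -62.4 drag 12.38 rad 2.95
clk 19.65 ang -66.7 rad 60.4 z 259.4 Fdrag 12.57 Frad 2.02 Fz 1.6 w 22.0
[0.0014,0.0050,0,0,0,0,-1],[0.0024,0.0102,0,0,0,0,-1],
```

```bash
python3 -m handwheel '[[0.001,0.003,0,0,0,0,-1],[0.0015,0.006,0,0,0,0,-1]]' >/dev/null; python3 -c "
from h import *
arc(-72.7,1,5)"; python3 -m handwheel '[[0,0,0,0,0,0,-1],[0,0,0,0,0,0,-1]]'>/dev/null; python3 -c "
from h import *
arc(-72.7,2,-10)"
```

```text
meas ang -66.7 drag 16.82 rad 4.34
clk 19.9 ang -72.7 rad 60.3 z 259.5 Fdrag 17.19 Frad 2.55 Fz -1.9 w 22.0
[0.0009,0.0052,0,0,0,0,-1],
meas ang -67.1 drag 15.54 rad 4.52
clk 20.15 ang -72.7 rad 60.3 z 259.4 Fdrag 15.9 Frad 2.98 Fz -1.7 w 21.9
[-0.0031,-0.0100,0,0,0,0,-1],[-0.0079,-0.0193,0,0,0,0,-1],
```

The drag is now about 16.5 N moving, 1.5 times idle. I'll ease the hand back to relieve its push, then open.

```bash
python3 -m handwheel '[[-0.0008,-0.003,0,0,0,0,-1],[-0.0015,-0.0055,0,0,0,0,-1],[-0.0015,-0.0055,0,0,0,0,-1]]' >/dev/null; python3 -c "
from h import *
arc(-67.2,1,5)"; python3 -m handwheel '[[0,0,0,0,0,0,-0.3],[0,0,0,0,0,0,0],[0,0,0,0,0,0,0.3],[0,0,0,0,0,0,0.5],[0,0,0,0,0,0,0.5],[0,0,-0.05,0,0,0,0.5],[0,0,-0.1,0,0,0,0.7],[0,0,-0.16,0,0,0,1]]'; python3 -m handwheel '[[0.06,0,0,0,0,0,1],[0.12,0,0,0,0,0,1],[0.18,0,0,0,0,0,1],[0.18,0,0,0,0,0,1],[0.18,0,0,0,0,0,1]]'; python3 - <<'E'
from h import *
for n in("top","scene","wrist"):
    c=cam(n); I,D=get_image(n); cv2.imwrite(f"pics/{n}5.png",I); Z=cloud(c,D)[...,2]; np.savez(f"{n}5.npz",D=D,K=c[0],R=c[1],o=c[2])
    if n=="wrist":
      for lo,hi,z,nm in((14,26,20,"plate"),(213,230,223,"gear"),(288,320,304,"knob")):
        M=((Z>lo)&(Z<hi)).astype(np.uint8); k,l,st,ct=cv2.connectedComponentsWithStats(M)
        for i in range(1,k):
            if st[i,4]<200: continue
            cs,_=cv2.findContours((l==i).astype(np.uint8),0,1); r=cv2.minAreaRect(plane(c,max(cs,key=len).reshape(-1,2),z)[:,:2].astype(np.float32))
            if 480<r[0][0]<620: print(nm,np.round(r[0],1),np.round(r[1],1),round(r[2],1))
print(read_state()["contact_force"])
b=cv2.imread("pics/scene5.png")[250:355,290:430]; cv2.imwrite("pics/c5.png",cv2.resize(b,(800,600),interpolation=2))
E
```

```text
meas ang -66.8 drag 3.07 rad 2.88
clk 20.52 ang -67.2 rad 60.4 z 259.3 Fdrag 3.09 Frad 2.86 Fz 4.8 w 21.9
[0.0014,0.0050,0,0,0,0,-1],
clock: 21.52
position: [568.3, 10.4, 419.3]
ee_rot: [0.737, -0.676, -0.001, 0.001]
contact_force: [0.0, 0.7, -0.4]
gripper_width: 84.9
grasp_force: 0.0
clock: 22.15
position: [584.2, -169.1, 418.1]
ee_rot: [0.737, -0.676, -0.0, 0.0]
contact_force: [-0.5, -0.1, 0.0]
gripper_width: 85.1
grasp_force: 0.0
plate [545.8  65.1] [65.7 67.2] 4.9
plate [610.9 288.1] [73.6 37.4] 7.2
gear [530.3  55.7] [39.4 74. ] 7.3
gear [579.1  65.1] [ 8.1 77.4] 7.8
knob [570.1   2.4] [21.  32.9] 4.9
[-0.49659979 -0.21173842  1.15560068]
```

View pics/c5.png

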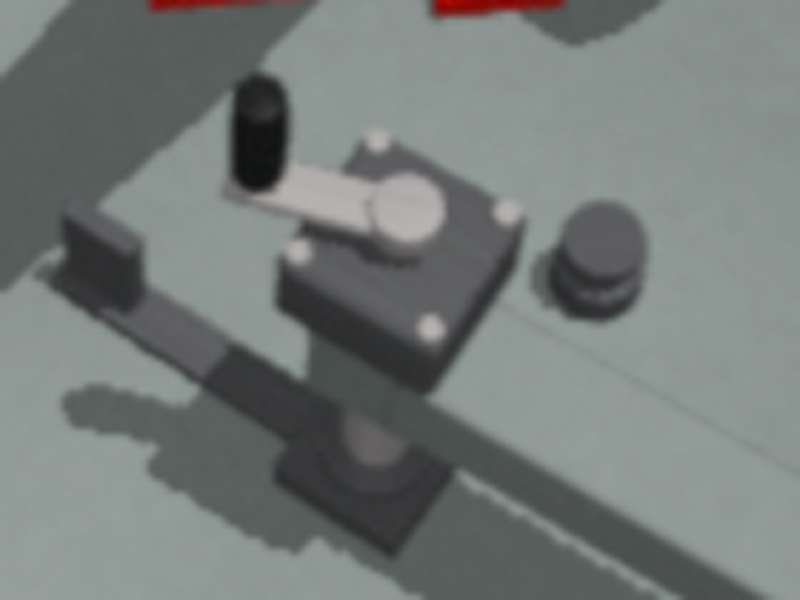

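The crop shows the foot down on the plate and centred, the knob free at (260,130), and the die undisturbed. Nothing is touching, so I'll hand it in.

```bash
python3 -c "
from bench import job_done
print(job_done())"
```

```text
the job is handed in; nothing more can be done
None
```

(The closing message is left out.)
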